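# Pin down the keeper bar of a bottle cradle

### The job

Swing the hinged bar of the wooden cradle down over the bottle until it is fully closed. Then take the quick-release pin out of its block by squeezing its two side buttons, feel with its nose through the bar's slot for the hole in the plate below, slide the pin fully home without ever forcing it, and let go so that its balls spring out and lock under the plate. Do not press on the bottle and leave the other things where they are.

Things in the scene. Friction and masses are not known exactly. Their poses are not given: they have to be found in the camera images.
- cradle: Fixed cradle: wooden board 150 x 345 x 12 mm on the table; origin on its underside, z up, 195 mm from the lug end, 150 mm from the hinge end. A lying wine bottle (76 x 290 mm, top 92 mm above the table) rests on it along the cradle's x, neck to +x. A hinged steel bar runs over the bottle along the cradle's y, from the hinge at y = +105 mm to the slotted free end over the lug at y = -115 mm.
- bar_hinge (a point): Middle of the bar's hinge axis (cradle x = 0, y = +105 mm, z = 99 mm), which is parallel to the cradle's x. Fixed to the cradle, axes as the cradle's.
- bar (a joint): Angle of the steel bar (rad): 0 = closed, level, lying on the lug; grows as the free end rises (starts 0.4 to 0.85, limit 1.4). Bar 46 mm wide, 6 mm thick, ends 285 mm from the hinge axis. Stiff hinge (0.7 Nm friction): it stays where it is left; push the free end's top face down along the arc (about 1 to 3 N) until it stops at 0.
- bar_tip (a point): Point on the top face of the bar's solid free end, 270 mm from the hinge axis (the solid part reaches from 255 to 285 mm) and 3 mm above the bar's mid-plane; moves with the bar.
- slot_mid (a point): Middle of the bar's slot at the top face of the closed bar (cradle x = 0, y = -115 mm, z = 102 mm); fixed to the cradle, axes as the cradle's. The slot is 24 mm (x) by 70 mm (y) through the 6 mm thick bar, centred 220 mm from the hinge axis; the lug's hole can be seen through it.
- lug_mid (a point): Nominal middle of the lug's top face, 6 mm under slot_mid, axes as the cradle's. The lug is a steel plate 54 mm (x) x 100 mm (y) x 12 mm on two upright side cheeks, open below. In its middle is one round through hole, 15.8 mm wide, on x = 0. The lug is clamped (immovable) up to 22 mm off this point along y, either way: its hole's place along y is NOT measured; see or feel for it.
- pin_grip (a point): Middle of the quick-release pin's head, z up along the pin, which starts upright and loose in its block. Head 22 mm (x) by 24 mm (y), 44 mm high, on a round flange 36 mm wide, 5 mm thick. A black button 14 mm wide, 36 mm high stands 3 mm out of each y face (30 mm over both, 24 mm squeezed). The point is 27 mm above the flange's underside, 63 mm above the tip. About 0.2 kg.
- pin_seat (a point): Middle of the underside of the pin's flange, axes as the pin. The shank below is 14 mm thick, 36 mm long, its last 3 mm tapering to 11 mm with a slightly domed tip. Fully home, the flange lies on the closed bar's top face (this point at slot_mid's height), the tip is 18 mm below the plate's underside. With its tip on the plate's top this point is 30 mm higher than home.
- pin_balls (a point): Middle between the pin's two locking balls, 22.5 mm below the flange's underside. The 6 mm balls stand out of the shank to 20 mm across along the pin's x; they draw in flush only while the buttons are squeezed, and cannot pass the plate's hole otherwise. Home, their tops are 1.5 mm below the plate. Pressing the pin with more than 30 N is forcing it.
- pin_button (a joint): How far the pin's buttons are pressed (m): 0 = out, balls out and locking; 0.003 = flush, balls drawn in. Both move together on springs; pressing them flush takes about 4 N on each side, a grip of 20 N or more also holds the pin firmly.
- holder: Fixed wooden block 75 x 75 x 45 mm with a 25 mm hole in which the pin stands, flange on top; origin at the middle of its underside.
- old_bottle: The wine bottle in the cradle; origin on its axis under the bar, neck along +x.
- cup: Steel tasting bowl, 84 mm wide, 35 mm high, standing on the table; bystander. Origin under its middle.
- slate: Slate tag 90 x 60 x 8 mm lying on the table; bystander. Origin at the middle of its underside.
- bung: Cork barrel bung 48 mm wide, 40 mm high; bystander. Origin under its middle.
- half_bottle: Standing half bottle, 64 mm wide, 240 mm high; bystander. Origin under its middle.
Mind the look-alikes: they are no part of the job. There is more than one size of the part that bears pin_grip; the job needs the smaller. Of the things shaped like the holder, the wooden one is meant.

How it is judged:
By the outcome, as a careful person would: the job done as asked, in the order asked, and still so for the second after the job is handed in, with the robot touching nothing.
It also fails if it takes over 72 s, if anything falls off the work surface, if the arm or the gripper's body presses on something with over 40 N, if the wrist force passes 120 N, or if a joint passes its speed limit or range.

### The arm

A 6-joint arm with a two-finger parallel gripper is mounted at the origin on the work surface. World frame = base frame: x ahead of the robot, y to its left, z up, the work surface at z = 0. Lengths are in m, angles in rad, forces in N, time in s.
With the tool pointing down it reaches from about 0.375 to 0.9 m from the base axis. Payload 3.1 kg.
Tool frame: the origin (TCP) lies between the finger pads; the fingertips stand 17 mm ahead of it and the grasp point (between the pads) lies 2 mm behind it (robot.nose_length is the distance from the TCP to the fingertips, in m); z points along the fingers, y is the line along which they close (so a half turn about z gives the same grasp; the last joint's range is limited). The gripper opens to 87 mm and grips with 3 to 60 N. Pads are 19 mm wide; open, the fingers measure 117 mm over their backs; the gripper's body (75 mm by 190 mm) begins 51 mm behind the grasp point.
Start: joints at [-1.331, 0.527, 1.433, -0, 1.181, -0.178], TCP at [0.254, -0.571, 0.24] pointing down, gripper open.
Joint ranges: [-3.08, 3.08], [-0.75, 2.2], [0.22, 2.44], [-1.43, 4.57], [0, 2.65], [-2.85, 2.85]. Speed limits (rad/s): [2.79, 2.79, 3.14, 3.14, 3.14, 3.14].

### API

Orientations are given as a unit quaternion [x, y, z, w].
In Python, from rig import robot, cams gives the robot as it stands.
- The arm moves only by the shell command python3 -m pendant 'ROWS' [FORCE]. ROWS is JSON, a list of rows, each an object with "jaw": the opening, from 0 (shut) to 1 (fully open); "linear": the shift along the tool's x, y, z in cm, a list of three; "twist": the turn about the tool's z in degrees. A call has 1 to 12 rows; each row shifts and turns the commanded pose from where the row before left it, along the tool's axes as they then stand; what a row does not reach is not made up. A row lasts 1/12 s, in which the tool goes at most 41.7 mm and 7.16 degrees, less where a joint would pass 70% of its speed; a pose out of reach is approached as far as the arm can. A call is refused whole if a number of a shift passes 4.17 or a number of a turn 7.16, either way. A call with a gripper value outside its range is refused whole. The fingers move at their own pace and stop on an object; FORCE is the grip in N (left out, the last holds). Time passes only in rows, so rows that do not move let the fingers close. It gives the time, the measured TCP pose, the force, the opening and the grip force at its end, in the units of the state.
- robot.get_obs(): the state, without advancing time (a new reading comes with each control period).
- cams.camera(name): name is "side" or "top" or "wrist"; returns a dict with "color" (400x640x3 uint8, blue, green, red), "depth" (400x640 float32, m along the optical axis (not along the pixel's ray), 0 where there is no reading), "fov_y" (degrees; the focal length in pixels is half the picture's height over the tangent of half this angle, whatever the lens; pixels are square), "cx", "cy" (the principal point, pixels), "view" (4x4, takes a point from world to camera coordinates). Camera axes: x right, y down, z forward; pixel columns grow to the right and rows downward; lengths in m; the calibration is good to about 2 mm. A picture is of the moment at which its call begins.
- robot.hand_in(): hands the job in; it is judged then, once.
The state is a dict: "time": time; "q": joint angles; "joint_velocities": joint speeds; "joint_torque": joint torques, N m; "position": TCP position; "tool_rot": TCP orientation; "ft_force": force on the tool from outside, world axes, zero at the start; "moment": the same for the moment, N m; "grip_width": finger opening in m; "grip_force": force on a finger pad.
Only numpy, scipy, OpenCV 4.12 (cv2) and the standard library are available. Lean on these libraries where they do the work, as an engineer would, in place of code of your own. Each camera call takes 0.05 s, during which the arm holds its last target. There are 200 camera calls.

## Working session

There is one attempt and no reset: what is moved stays moved. The work goes in short steps, Python scripts to look and compute and a shell command to move; the robot and the scene stay as the last step left them, time stands still between calls to the robot, and variables do not carry over. Pictures are saved under pics/ and viewed, at most 10 in all, crops included, and the job is handed in when it is done.

```bash
ls; mkdir -p pics; cat > h.py <<'E'
import numpy as np, cv2
from rig import robot, cams
def K(c):
    return c["color"].shape[0]/2/np.tan(np.radians(c["fov_y"])/2)
def save(name,c):
    np.savez(f"pics/{name}.npz",**{k:c[k] for k in c}); cv2.imwrite(f"pics/{name}.png",c["color"])
def load(name): return dict(np.load(f"pics/{name}.npz"))
def px(c,u,v,r=1):
    d=c["depth"][int(v)-r:int(v)+r+1,int(u)-r:int(u)+r+1]; d=np.median(d[d>0]) if (d>0).any() else np.nan
    f=K(c); p=np.array([(u-c["cx"])/f*d,(v-c["cy"])/f*d,d,1]); return (np.linalg.inv(c["view"])@p)[:3]
def proj(c,P):
    p=c["view"]@np.append(P,1); f=K(c); return p[0]/p[2]*f+c["cx"],p[1]/p[2]*f+c["cy"]
def tri(obs):
    A=[];b=[]
    for c,u,v in obs:
        f=K(c);V=c["view"];x=(u-c["cx"])/f;y=(v-c["cy"])/f
        for r in (V[0]-x*V[2],V[1]-y*V[2]): A.append(r[:3]);b.append(-r[3])
    s=np.linalg.lstsq(np.array(A),np.array(b),rcond=None); return s[0]
E
python3 - <<'E'
from h import *
for n in("top","side"):
    c=cams.camera(n); save(n+"0",c); print(n,c["fov_y"],c["cx"],c["cy"],np.linalg.inv(c["view"])[:3].round(3).tolist())
print(robot.get_obs())
im=np.vstack([load("top0")["color"],load("side0")["color"]])
cv2.imwrite("pics/both.png",cv2.resize(im,None,fx=.75,fy=.75))
E
```

```text
pics
top 49.34538351407982 323.46666451419304 203.1664262575638 [[0.029, -0.998, 0.053, 0.463], [-0.999, -0.03, -0.014, 0.047], [0.016, -0.053, -0.998, 1.291]]
side 46.093868737657026 310.0655535004715 201.3305060373086 [[0.959, -0.151, 0.24, 0.216], [-0.284, -0.47, 0.836, -1.065], [-0.014, -0.87, -0.493, 0.737]]
{'time': 0.1, 'q': array([-1.33050662e+00,  5.28395401e-01,  1.43377142e+00,  6.07823739e-06,
        1.18141953e+00, -1.78507907e-01]), 'joint_velocities': array([-4.85353250e-06, -1.03587563e-03, -3.60717718e-03, -6.07212240e-04,
       -4.85446000e-04, -3.94951432e-04]), 'joint_torque': array([-6.44320717e-04, -4.40986276e+01, -1.77151108e+01,  6.34589698e-02,
        5.33910154e-02, -4.65954827e-05]), 'position': array([ 0.25403516, -0.57035287,  0.2386567 ]), 'tool_rot': array([ 9.78155817e-01,  2.07870641e-01, -2.79795294e-05, -9.96460231e-04]), 'ft_force': array([-0.35909861, -0.55373758, -0.79246999]), 'moment': array([-0.00396738, -0.04874592,  0.00844624]), 'grip_force': 0.0, 'grip_width': 0.08698826967235475}
```

View pics/both.png

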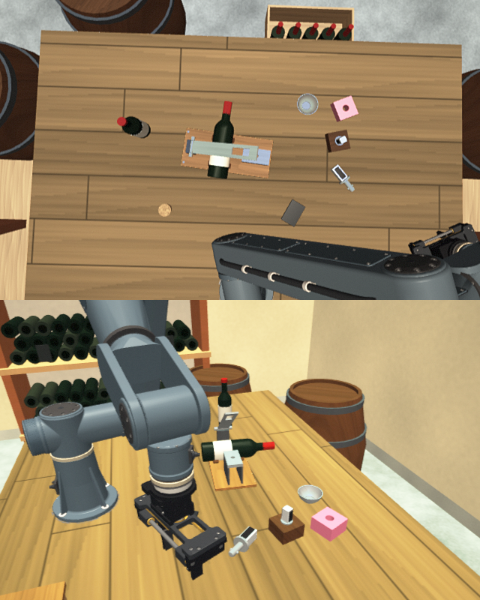

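Top view at 0.75 scale: bottle and bar around (225,150), upright pin in the dark wooden block (338,141), a second pin lying at (343,178), pink block (345,107), bowl (308,104), slate (292,212), cork (164,210) and half bottle (133,127). Next, a close crop.

```bash
python3 - <<'E'
from h import *
t=load("top0")["color"];s=load("side0")["color"]
a=cv2.resize(t[150:270,235:375],(560,480)[:2],interpolation=cv2.INTER_CUBIC)[:, :]
a=cv2.resize(t[165:250,235:375],(400,243),interpolation=cv2.INTER_CUBIC)
b=cv2.resize(t[165:265,420:500],(240,300),interpolation=cv2.INTER_CUBIC)
c=cv2.resize(s[130:270,250:410],(400,350),interpolation=cv2.INTER_CUBIC)
d=cv2.resize(s[240:350,290:470],(400,244),interpolation=cv2.INTER_CUBIC)
o=np.zeros((600,800,3),np.uint8)
o[:243,:400]=a;o[:300,400:640]=b;o[250:600,:400]=c;o[310:554,400:]=d
cv2.imwrite("pics/crops.png",o)
E
```

```text
(no output)
```

View pics/crops.png

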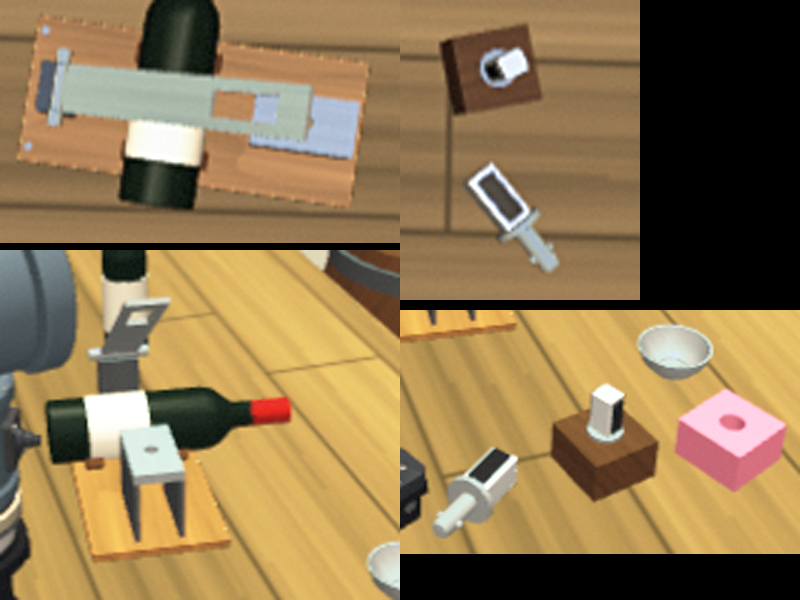

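Side view shows the lug's hole at full-image (310,210), upright small pin with a dark button on its right face, and a bigger look-alike pin lying with its balls showing. Candidates for the pin: upright in wooden block, top (453,187), versus lying, top (457,237). Blocks: brown (451,188) or pink (459,143). I choose the upright pin in the brown block. Next I work out the geometry.

```bash
python3 - <<'E'
from h import *
t=load("top0");s=load("side0")
T=lambda u,v:(235+u*.35,165+v*.35); S=lambda u,v:(250+u*.4,130+(v-250)*.4)
def ray(c,u,v,z):
    f=K(c);R=np.linalg.inv(c["view"]);d=R[:3,:3]@[(u-c["cx"])/f,(v-c["cy"])/f,1];o=R[:3,3];return o+d*(z-o[2])/d[2]
cs=[ray(t,*T(*p),.012) for p in((40,18),(370,63),(352,206),(20,160))]
for p in cs:print(p.round(4))
c=np.array(cs); ydir=(c[0]-c[1]+c[3]-c[2]);ydir/=np.linalg.norm(ydir);yaw=np.arctan2(-ydir[0],ydir[1])
hm=(c[0]+c[3])/2; print("yaw",yaw,"len",np.linalg.norm(c[0]-c[1]),np.linalg.norm(c[3]-c[2]),np.linalg.norm(c[0]-c[3]))
org=c.mean(0)[:2]+ydir[:2]*.0225; print("origin",org, "xdir",[ydir[1],-ydir[0]])
R=np.array([[ydir[1],ydir[0]],[-ydir[0],ydir[1]]])
loc=lambda P:(R.T@(np.asarray(P)[:2]-org)).round(4)
h=ray(s,*S(151,450),.096);print("hole",h.round(4),loc(h), px(s,*S(160,455)))
for p in((120,432),(165,427),(185,472),(137,485)): q=ray(s,*S(*p),.096);print("lug",q.round(4),loc(q))
for p in((60,75),(60,100),(285,105),(305,112),(310,90),(330,110),(345,140)): q=px(t,*T(*p));print("topd",p,q.round(4),loc(q))
print("half lugs",[px(s,*S(*p)).round(4) for p in((140,445),(140,312),(160,305))])
tip=px(t,*T(298,112),0)
P=lambda u,v:(420+(u-400)/3,165+v/3)
Q=lambda u,v:(290+(u-400)*.45,240+(v-310)*.45)
print("pin top",px(t,*P(516,63)),"side",px(s,*Q(607,390)), "tri",tri([(t,*P(516,63)),(s,*Q(607,391))]))
fl=tri([(t,*P(496,68)),(s,*Q(605,431))]);print("flange",fl)
print("block top",px(t,*P(455,60)),px(t,*P(530,80)))
print("pin flange tip? bar angle pts")
E
```

```text
[0.6189 0.2505 0.012 ]
[ 0.5828 -0.0911  0.012 ]
[ 0.4349 -0.0762  0.012 ]
[0.4722 0.2654 0.012 ]
yaw -0.10700840413703298 len 0.3435988241111884 0.3436136158255737 0.1475155991829949
origin [0.52959713 0.10953207] xdir [np.float64(0.9942800620032677), np.float64(-0.1068042990837838)]
hole [ 0.5154 -0.0245  0.096 ] [ 0.0002 -0.1348] [ 0.52189132 -0.03611586  0.09518989]
lug [0.4939 0.0232 0.096 ] [-0.0263 -0.0896]
lug [0.5443 0.0187 0.096 ] [ 0.0244 -0.0887]
lug [ 0.5362 -0.0782  0.096 ] [ 0.0266 -0.1859]
lug [ 0.4819 -0.0873  0.096 ] [-0.0264 -0.2008]
topd (60, 75) [0.5534 0.2143 0.1073] [0.0125 0.1067]
topd (60, 100) [0.5296 0.2134 0.1074] [-0.0111  0.1033]
topd (285, 105) [0.5227 0.0052 0.2549] [ 0.0043 -0.1044]
topd (305, 112) [ 0.5168 -0.011   0.2666] [ 1.000e-04 -1.212e-01]
topd (310, 90) [ 0.5351 -0.0146  0.2665] [ 0.0187 -0.1229]
topd (330, 110) [ 0.5282 -0.0445  0.0981] [ 0.0151 -0.1533]
topd (345, 140) [ 0.4999 -0.0597  0.0965] [-0.0115 -0.1715]
half lugs [array([ 0.5077, -0.0083,  0.0945]), array([0.5148, 0.0065, 0.2439]), array([ 0.5317, -0.0092,  0.256 ])]
pin top [ 0.58580967 -0.34309202  0.09559984] side [ 0.58683175 -0.33660608  0.09328005] tri [ 0.5848754  -0.34234399  0.0970742 ]
flange [ 0.58590346 -0.34045684  0.04495009]
block top [ 0.59233936 -0.30129127  0.04267479] [ 0.5750907  -0.37363513  0.04407738]
pin flange tip? bar angle pts
```

```bash
cat >> h.py <<'E'
org=np.array([.5296,.1095]);yd=np.array([.1068,.9943]);xd=np.array([.9943,-.1068])
def W(x,y): return org+x*xd+y*yd
def st(target=None,yaw=None):
    "TCP state; shift in cm along tool axes to world target; twist (deg) to bring tool y to world angle yaw"
    from scipy.spatial.transform import Rotation as Ro
    o=robot.get_obs();R=Ro.from_quat(o["tool_rot"]).as_matrix()
    d=o["position"][:2]-org; a=np.degrees(np.arctan2(R[1,1],R[0,1]))
    print("t",round(o["time"],2),"pos",o["position"].round(4),"loc",np.round([d@xd,d@yd],4),"yang",a.round(2),"F",o["ft_force"].round(1),"grip",round(o["grip_width"],4),round(o["grip_force"],1),"tilt",R[:2,2].round(4))
    if target is not None: print("shift cm",(R.T@(np.asarray(target)-o["position"])*100).round(2))
    if yaw is not None: print("twist",round((a-yaw+90)%180-90,2))
E
python3 -m pendant '[{"jaw":0,"linear":[0,0,-1],"twist":-6.65},{"jaw":0,"linear":[0,0,-1],"twist":-6.65},{"jaw":0,"linear":[0,0,-1],"twist":-6.65},{"jaw":0,"linear":[0,0,-1],"twist":-6.65},{"jaw":0,"linear":[0,0,-1],"twist":-6.65},{"jaw":0,"linear":[0,0,-1],"twist":-6.65},{"jaw":0,"linear":[0,0,-1],"twist":-6.65},{"jaw":0,"linear":[0,0,-1],"twist":-6.65},{"jaw":0,"linear":[0,0,-1],"twist":-6.65},{"jaw":0,"linear":[0,0,0],"twist":0}]' 20
python3 -m pendant '[{"jaw":0,"linear":[3.5,1.18,0],"twist":0},{"jaw":0,"linear":[3.5,1.18,0],"twist":0},{"jaw":0,"linear":[3.5,1.18,0],"twist":0},{"jaw":0,"linear":[3.5,1.18,0],"twist":0},{"jaw":0,"linear":[3.5,1.18,0],"twist":0},{"jaw":0,"linear":[3.5,1.18,0],"twist":0},{"jaw":0,"linear":[3.5,1.18,0],"twist":0},{"jaw":0,"linear":[3.5,1.18,0],"twist":0},{"jaw":0,"linear":[3.5,1.18,0],"twist":0},{"jaw":0,"linear":[3.5,1.18,0],"twist":0},{"jaw":0,"linear":[3.5,1.18,0],"twist":0},{"jaw":0,"linear":[3.5,1.18,0],"twist":0}]'
python3 - <<'E'
from h import *
st([*W(0,-.1075),.2870],-6.13)
E
```

```text
time: 0.93
position: [0.2544, -0.5718, 0.3313]
tool_rot: [0.743, 0.669, -0.001, 0.001]
ft_force: [-0.2, -1.2, 0.2]
grip_width: 0.0285
grip_force: 0.0
time: 1.93
position: [0.44, -0.1665, 0.3289]
tool_rot: [0.745, 0.667, -0.0, -0.001]
ft_force: [1.2, -0.4, 0.9]
grip_width: 0.0004
grip_force: 0.0
t 1.93 pos [ 0.44   -0.1665  0.3289] loc [-0.0596 -0.284 ] yang -6.37 F [ 1.2 -0.4  0.9] grip 0.0004 0.0 tilt [-0.0009  0.0007]
shift cm [17.68  5.89  4.19]
twist -0.24
```

```bash

python3 -m pendant '[{"jaw":0,"linear":[2.95,0.98,0],"twist":0},{"jaw":0,"linear":[2.95,0.98,0],"twist":0},{"jaw":0,"linear":[2.95,0.98,0],"twist":0},{"jaw":0,"linear":[2.95,0.98,0],"twist":0},{"jaw":0,"linear":[2.95,0.98,0],"twist":0},{"jaw":0,"linear":[2.95,0.98,0],"twist":0},{"jaw":0,"linear":[0,0,1.4],"twist":0},{"jaw":0,"linear":[0,0,1.4],"twist":0},{"jaw":0,"linear":[0,0,1.3],"twist":0},{"jaw":0,"linear":[0,0,0],"twist":0}]'
python3 - <<'E'
from h import *
st([*W(0,-.1075),.2816],-6.13)
th=np.linspace(.63,0,13);y=.1145-.277*np.cos(th)+.003*np.sin(th);z=.116+.277*np.sin(th)+.003*np.cos(th)
print(np.c_[np.diff(y),-np.diff(z)].round(4)*100)
E
```

```text
time: 2.77
position: [0.5152, 0.002, 0.2853]
tool_rot: [0.745, 0.667, -0.002, -0.003]
ft_force: [-1.1, 0.6, -0.8]
grip_width: 0.0007
grip_force: 0.0
t 2.77 pos [0.5152 0.002  0.2853] loc [-0.0028 -0.1085] yang -6.27 F [-1.1  0.6 -0.8] grip 0.0007 0.0 tilt [-0.0071  0.0015]
shift cm [0.1  0.29 0.37]
twist -0.14
[[-0.84  1.19]
 [-0.77  1.23]
 [-0.71  1.27]
 [-0.64  1.3 ]
 [-0.57  1.34]
 [-0.5   1.36]
 [-0.43  1.39]
 [-0.36  1.41]
 [-0.28  1.43]
 [-0.21  1.44]
 [-0.13  1.45]
 [-0.05  1.45]]
```

```bash

python3 -m pendant '[{"jaw":0,"linear":[0.1,0.2,0.4],"twist":0},{"jaw":0,"linear":[-0.84,0,1.2],"twist":0},{"jaw":0,"linear":[-0.77,0,1.23],"twist":0},{"jaw":0,"linear":[-0.7,0,1.27],"twist":0},{"jaw":0,"linear":[-0.64,0,1.3],"twist":0},{"jaw":0,"linear":[-0.57,0,1.34],"twist":0},{"jaw":0,"linear":[0,0,0],"twist":0}]'
python3 - <<'E'
from h import *
st([*W(0,-.1625),.119],-6.13)
c=cams.camera("side");save("s1",c)
cv2.imwrite("pics/s1c.png",cv2.resize(c["color"][100:280,210:410],(600,540)))
E
```

```text
time: 3.35
position: [0.5149, -0.0338, 0.2196]
tool_rot: [0.745, 0.667, -0.001, -0.001]
ft_force: [-1.2, -0.7, 0.3]
grip_width: 0.0005
grip_force: 0.0
t 3.35 pos [ 0.5149 -0.0338  0.2196] loc [ 0.0007 -0.1441] yang -6.31 F [-1.2 -0.7  0.3] grip 0.0005 0.0 tilt [-0.0031  0.0007]
shift cm [-1.84 -0.03 10.06]
twist -0.18
```

View pics/s1c.png

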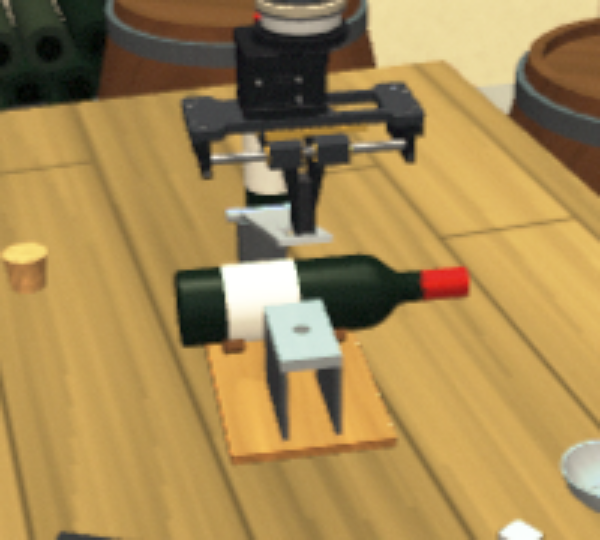

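The fingertips rest on the bar's free end and the bar has swung down partway. The lug hole shows at (310.7,209.7). I continue along the arc.

```bash

python3 -m pendant '[{"jaw":0,"linear":[-0.5,0,1.36],"twist":0},{"jaw":0,"linear":[-0.43,0,1.39],"twist":0},{"jaw":0,"linear":[-0.36,0,1.4],"twist":0},{"jaw":0,"linear":[-0.28,0,1.43],"twist":0},{"jaw":0,"linear":[-0.2,0,1.44],"twist":0},{"jaw":0,"linear":[-0.1,0,1.2],"twist":0},{"jaw":0,"linear":[0,0,0.8],"twist":0},{"jaw":0,"linear":[0,0,0.4],"twist":0},{"jaw":0,"linear":[0,0,0.3],"twist":0},{"jaw":0,"linear":[0,0,0.2],"twist":0},{"jaw":0,"linear":[0,0,0],"twist":0}]'
python3 - <<'E'
from h import *
st([*W(0,-.1625),.119],-6.13)
E
```

```text
time: 4.32
position: [0.514, -0.0516, 0.1222]
tool_rot: [0.744, 0.668, 0.0, 0.0]
ft_force: [-0.2, 0.3, 0.3]
grip_width: 0.0
grip_force: 0.0
t 4.32 pos [ 0.514  -0.0516  0.1222] loc [ 0.0017 -0.1618] yang -6.16 F [-0.2  0.3  0.3] grip 0.0 0.0 tilt [0.0006 0.    ]
shift cm [-0.07 -0.17  0.32]
twist -0.03
```

```bash

python3 -m pendant '[{"jaw":0,"linear":[0,0,0.15],"twist":0},{"jaw":0,"linear":[0,0,0.1],"twist":0},{"jaw":0,"linear":[0,0,0],"twist":0}]'
python3 -m pendant '[{"jaw":0,"linear":[0,0,0.1],"twist":0},{"jaw":0,"linear":[0,0,0],"twist":0}]'
python3 -m pendant '[{"jaw":0,"linear":[0,0,0.1],"twist":0},{"jaw":0,"linear":[0,0,0],"twist":0}]'
```

```text
time: 4.57
position: [0.5139, -0.0516, 0.1196]
tool_rot: [0.744, 0.668, 0.0, 0.0]
ft_force: [0.2, -0.3, -0.6]
grip_width: 0.0004
grip_force: 0.2
time: 4.73
position: [0.5139, -0.0516, 0.1193]
tool_rot: [0.744, 0.668, 0.0, 0.0]
ft_force: [-0.5, 1.4, 6.3]
grip_width: 0.0006
grip_force: 3.4
time: 4.9
position: [0.5139, -0.0516, 0.1192]
tool_rot: [0.744, 0.668, 0.0, 0.0]
ft_force: [-2.9, 1.0, 13.4]
grip_width: 0.0006
grip_force: 6.8
```

Contact force rises at z = 0.119, so the bar is closed. I lift off and look down with the wrist camera.

```bash

python3 -m pendant '[{"jaw":0,"linear":[0,0,-1.5],"twist":0},{"jaw":0,"linear":[0,0,-3.5],"twist":0},{"jaw":0,"linear":[0,0,-3.5],"twist":0},{"jaw":0.7,"linear":[0,0,-3.5],"twist":0},{"jaw":0.7,"linear":[0,0,-2],"twist":0},{"jaw":0.7,"linear":[0,0,0],"twist":0},{"jaw":0.7,"linear":[0,0,0],"twist":0}]'
python3 - <<'E'
from h import *
st([.5855,-.3415,.25])
c=cams.camera("wrist");save("w1",c);V=np.linalg.inv(c["view"]);print(V.round(3).tolist(),c["fov_y"])
for y in(-.08,-.115,-.135,-.15): print(y,proj(c,[*W(0,y),.102]))
E
```

```text
time: 5.48
position: [0.5141, -0.0518, 0.2586]
tool_rot: [0.744, 0.668, 0.001, 0.001]
ft_force: [-0.6, -0.1, 0.9]
grip_width: 0.0197
grip_force: 0.0
t 5.48 pos [ 0.5141 -0.0518  0.2586] loc [ 0.0018 -0.162 ] yang -6.15 F [-0.6 -0.1  0.9] grip 0.0197 0.0 tilt [ 0.0028 -0.0009]
shift cm [-28.04  10.2    0.91]
[[0.994, -0.104, -0.025, 0.521], [-0.107, -0.961, -0.256, 0.018], [0.003, 0.257, -0.966, 0.404], [0.0, 0.0, 0.0, 1.0]] 62.67270392086172
-0.08 (np.float64(314.83473666789945), np.float64(100.28278487803469))
-0.115 (np.float64(314.90295165355445), np.float64(140.61107931540823))
-0.135 (np.float64(314.94011543657507), np.float64(162.58208714699194))
-0.15 (np.float64(314.9671722053114), np.float64(178.57788815234292))
```

View pics/w1.png

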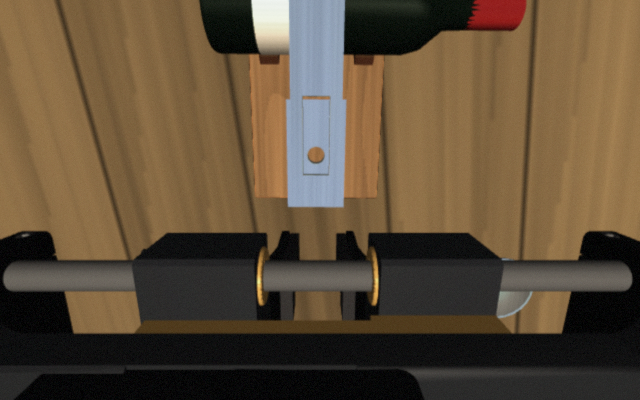

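Wrist view: the bar lies closed over the lug and the hole shows through the slot at (316,155), with the slot's ends at rows 96 and 175. Now to the pin.

```bash

python3 - <<'E'
from h import *
c=load("w1");im=c["color"].astype(int)
m=np.zeros(im.shape[:2],np.uint8);sub=im[140:170,304:328];m[140:170,304:328]=(sub[...,2]-sub[...,0]>20)
n,l,s,cen=cv2.connectedComponentsWithStats(m);print(s,cen)
k=1+np.argmax(s[1:,4]);u,v=cen[k]
f=K(c);R=np.linalg.inv(c["view"])
def ray(u,v,z): d=R[:3,:3]@[(u-c["cx"])/f,(v-c["cy"])/f,1];o=R[:3,3];return o+d*(z-o[2])/d[2]
for (uu,vv,z) in((u,v,.096),(316,96,.102),(316,175,.102),(303,135,.102),(329,135,.102)):
    h=ray(uu,vv,z);e=h[:2]-org;print(h.round(4),"loc",(e@xd).round(4),(e@yd).round(4))
E
python3 -m pendant '[{"jaw":0.7,"linear":[-3.45,0.95,0],"twist":0},{"jaw":0.7,"linear":[-3.45,0.95,0],"twist":0},{"jaw":0.7,"linear":[-3.45,0.95,0],"twist":0},{"jaw":0.7,"linear":[-3.45,0.95,0],"twist":0},{"jaw":0.7,"linear":[-3.45,0.95,0],"twist":0},{"jaw":0.7,"linear":[-3.45,0.95,0],"twist":0},{"jaw":0.7,"linear":[-3.45,0.95,0],"twist":0},{"jaw":0.7,"linear":[-3.45,0.95,0],"twist":0},{"jaw":0.7,"linear":[-3.45,0.95,0],"twist":0},{"jaw":0.7,"linear":[-3.45,0.95,0],"twist":0},{"jaw":0.7,"linear":[0,0,0],"twist":0},{"jaw":0.7,"linear":[0,0,0],"twist":0}]'
python3 - <<'E'
from h import *
st([.5855,-.3415,.25])
c=cams.camera("wrist");save("w2",c)
u,v=map(int,proj(c,[.5855,-.3415,.09]));print(u,v)
u0=min(max(u-100,0),440);v0=max(v-75,0);print("crop",u0,v0)
cv2.imwrite("pics/w2c.png",cv2.resize(c["color"][v0:v0+150,u0:u0+200],(800,600),interpolation=cv2.INTER_CUBIC))
E
```

```text
[[     0      0    640    400 255795]
 [   308    147     16     16    205]] [[319.50316464 199.53619109]
 [315.55121951 154.34146341]]
[ 0.5165 -0.018   0.096 ] loc 0.0006 -0.1281
[0.5225 0.0334 0.102 ] loc 0.001 -0.0764
[ 0.5149 -0.0364  0.102 ] loc 0.001 -0.1466
[0.5072 0.0013 0.102 ] loc -0.0107 -0.11
[ 0.5305 -0.0012  0.102 ] loc 0.0127 -0.11
time: 6.53
position: [0.5699, -0.4062, 0.2538]
tool_rot: [0.745, 0.667, -0.0, -0.003]
ft_force: [0.5, -0.1, -0.3]
grip_width: 0.0605
grip_force: 0.0
t 6.53 pos [ 0.5699 -0.4062  0.2538] loc [ 0.0952 -0.5085] yang -6.33 F [ 0.5 -0.1 -0.3] grip 0.0605 0.0 tilt [-0.0037  0.0038]
shift cm [6.6  0.84 0.4 ]
327 119
crop 227 44
```

View pics/w2c.png

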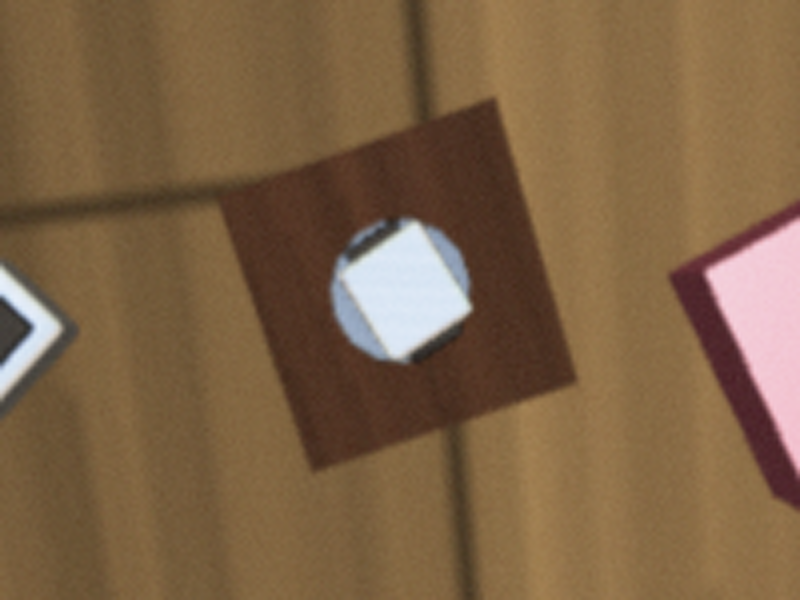

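The crop shows the upright pin: head top corners (413,220), (472,308), (402,362), (340,275), black buttons on the upper-left and lower-right faces, flange circle centred near (400,290). A larger look-alike lies to the left and the pink block sits to the right.

```bash

python3 - <<'E'
from h import *
c=load("w2");f=K(c);R=np.linalg.inv(c["view"])
def ray(u,v,z): u=227+u/4-.4;v=44+v/4-.4;d=R[:3,:3]@[(u-c["cx"])/f,(v-c["cy"])/f,1];o=R[:3,3];return o+d*(z-o[2])/d[2]
q=np.array([ray(*p,.094) for p in((413,220),(472,308),(402,362),(340,275))])
print(q.round(4),q.mean(0),np.linalg.norm(np.diff(q,axis=0),axis=1))
d=(q[1]-q[0]+q[2]-q[3]);yaw=np.degrees(np.arctan2(d[1],d[0]));print("button axis angle",yaw)
print("flange c",ray(400,290,.05), "depth head",px(c,227+100,44+72),"block",px(c,227+70,44+60))
m=q.mean(0)
st([m[0],m[1],.12],yaw)
E
```

```text
[[ 0.5895 -0.3237  0.094 ]
 [ 0.6008 -0.344   0.094 ]
 [ 0.5839 -0.3542  0.094 ]
 [ 0.572  -0.3336  0.094 ]] [ 0.58657644 -0.33886831  0.094     ] [0.02330595 0.01975456 0.0237724 ]
button axis angle -60.45071913967394
flange c [ 0.58609573 -0.33853878  0.05      ] depth head [ 0.58544776 -0.33827254  0.09445298] block [ 0.55697816 -0.32312725  0.04497648]
t 6.58 pos [ 0.57   -0.4044  0.2542] loc [ 0.095  -0.5066] yang -6.23 F [-0.5  0.8 -0.9] grip 0.0609 0.0 tilt [-0.0039  0.0046]
shift cm [ 6.64  1.   13.45]
twist 54.22
```

```bash

python3 -m pendant '[{"jaw":0.7,"linear":[3.32,0.45,0],"twist":0},{"jaw":0.7,"linear":[3.32,0.5,0],"twist":0},{"jaw":0.7,"linear":[0,0,1.5],"twist":6.78},{"jaw":0.7,"linear":[0,0,1.5],"twist":6.78},{"jaw":0.7,"linear":[0,0,1.5],"twist":6.78},{"jaw":0.7,"linear":[0,0,1.5],"twist":6.78},{"jaw":0.7,"linear":[0,0,1.5],"twist":6.78},{"jaw":0.7,"linear":[0,0,1.5],"twist":6.78},{"jaw":0.7,"linear":[0,0,1.5],"twist":6.78},{"jaw":0.7,"linear":[0,0,1.5],"twist":6.78},{"jaw":0.7,"linear":[0,0,0],"twist":0},{"jaw":0.7,"linear":[0,0,0],"twist":0}]'
python3 - <<'E'
from h import *
st([.5862,-.3395,.0705],-60.45)
c=cams.camera("wrist");save("w3",c)
E
```

```text
time: 7.58
position: [0.5868, -0.3374, 0.1361]
tool_rot: [0.966, 0.258, -0.001, -0.002]
ft_force: [0.2, -0.0, -0.6]
grip_width: 0.0611
grip_force: 0.0
t 7.58 pos [ 0.5868 -0.3374  0.1361] loc [ 0.1046 -0.4383] yang -60.13 F [ 0.2 -0.  -0.6] grip 0.0611 0.0 tilt [-0.0034  0.0031]
shift cm [-0.14  0.18  6.56]
twist 0.32
```

```bash

python3 -m pendant '[{"jaw":0.7,"linear":[-0.14,0.18,2],"twist":0},{"jaw":0.7,"linear":[0,0,2],"twist":0},{"jaw":0.7,"linear":[0,0,1.5],"twist":0},{"jaw":0.7,"linear":[0,0,0.7],"twist":0},{"jaw":0.7,"linear":[0,0,0],"twist":0}]'
python3 - <<'E'
from h import *
st([.5862,-.3395,.0705],-60.45)
E
```

```text
time: 8.05
position: [0.5869, -0.3413, 0.0746]
tool_rot: [0.967, 0.256, -0.001, -0.001]
ft_force: [0.3, -0.7, 0.1]
grip_width: 0.061
grip_force: 0.0
t 8.05 pos [ 0.5869 -0.3413  0.0746] loc [ 0.1051 -0.4421] yang -60.3 F [ 0.3 -0.7  0.1] grip 0.061 0.0 tilt [-0.0017  0.0015]
shift cm [ 0.03 -0.19  0.41]
twist 0.15
```

```bash

python3 -m pendant '[{"jaw":0.7,"linear":[0,-0.1,0.4],"twist":0},{"jaw":0.7,"linear":[0,0,0],"twist":0},{"jaw":0.2,"linear":[0,0,0],"twist":0},{"jaw":0.2,"linear":[0,0,0],"twist":0},{"jaw":0.2,"linear":[0,0,0],"twist":0},{"jaw":0.2,"linear":[0,0,0],"twist":0},{"jaw":0.2,"linear":[0,0,0],"twist":0},{"jaw":0.2,"linear":[0,0,0],"twist":0},{"jaw":0.2,"linear":[0,0,0],"twist":0},{"jaw":0.2,"linear":[0,0,0],"twist":0},{"jaw":0.2,"linear":[0,0,0],"twist":0},{"jaw":0.2,"linear":[0,0,0],"twist":0}]' 28
python3 - <<'E'
from h import *
st([.5862,-.3395,.0705],-60.45)
E
```

```text
time: 9.05
position: [0.5864, -0.3406, 0.0716]
tool_rot: [0.967, 0.256, -0.001, -0.001]
ft_force: [-2.8, 3.7, 4.8]
grip_width: 0.0243
grip_force: 27.7
t 9.05 pos [ 0.5864 -0.3406  0.0716] loc [ 0.1045 -0.4415] yang -60.39 F [-2.8  3.7  4.8] grip 0.0243 27.7 tilt [-0.0014  0.0013]
shift cm [ 0.04 -0.11  0.11]
twist 0.06
```

```bash

python3 -m pendant '[{"jaw":0.2,"linear":[0,0,-1],"twist":0},{"jaw":0.2,"linear":[0,0,-2],"twist":0},{"jaw":0.2,"linear":[0,0,-3],"twist":0},{"jaw":0.2,"linear":[0,0,-3],"twist":0},{"jaw":0.2,"linear":[0,0,-3],"twist":0},{"jaw":0.2,"linear":[0,0,-1],"twist":0},{"jaw":0.2,"linear":[0,0,0],"twist":0}]'
python3 - <<'E'
from h import *
st([.516,-.021,.20])
c=cams.camera("side");save("s2",c);t=cams.camera("top");save("t2",t)
a=cv2.resize(c["color"][185:235,280:340],(480,400),interpolation=cv2.INTER_CUBIC)
b=cv2.resize(t["color"][185:225,300:370],(320,183),interpolation=cv2.INTER_CUBIC)
d=cv2.resize(c["color"][230:340,330:450],(320,293),interpolation=cv2.INTER_CUBIC)
o=np.zeros((480,800,3),np.uint8);o[:400,:480]=a;o[:183,480:]=b;o[186:479,480:]=d
cv2.imwrite("pics/c2.png",o)
E
```

```text
time: 9.63
position: [0.5892, -0.3433, 0.2053]
tool_rot: [0.967, 0.255, 0.003, 0.004]
ft_force: [0.1, -0.5, -2.0]
grip_width: 0.0237
grip_force: 27.7
t 9.63 pos [ 0.5892 -0.3433  0.2053] loc [ 0.1076 -0.4438] yang -60.4 F [ 0.1 -0.5 -2. ] grip 0.0237 27.7 tilt [ 0.0073 -0.0062]
shift cm [  9.55 -31.64   0.28]
```

View pics/c2.png

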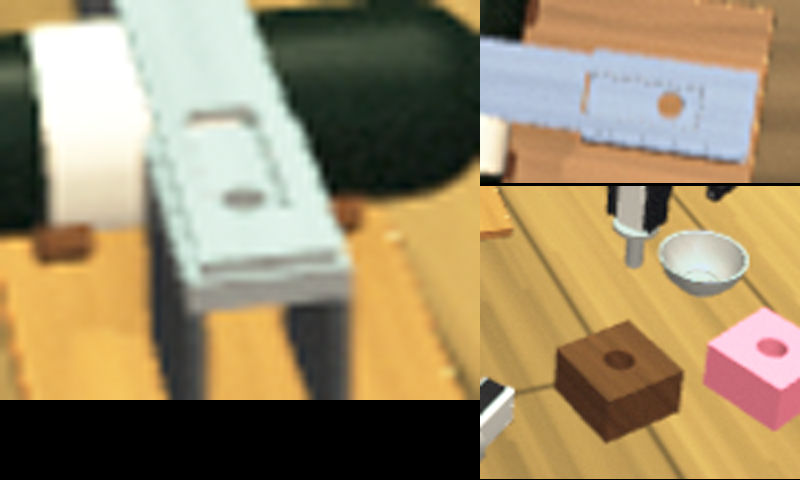

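The pin hangs in the gripper clear of the empty brown block. The hole through the slot is at side (310.4,209.9) and top (341.8,208.0).

```bash

python3 - <<'E'
from h import *
s=load("s2");t=load("t2")
def ray(c,u,v,z):
    f=K(c);R=np.linalg.inv(c["view"]);d=R[:3,:3]@[(u-c["cx"])/f,(v-c["cy"])/f,1];o=R[:3,3];return o+d*(z-o[2])/d[2]
T=lambda u,v:(300+(u-480)/4.571-.4,185+v/4.571-.4)
for n,c,p,z in(("side",s,(310.0,209.5),.096),("top",t,T(671,105),.096),("topslotL",t,T(585,95),.102),("topslotR",t,T(701,107),.102)):
    h=ray(c,*p,z);e=h[:2]-org;print(n,h.round(4),"loc",(e@xd).round(4),(e@yd).round(4))
print(tri([(s,310.,209.5),(t,*T(671,105))]))
# held pin axis check: flange underside centre & tip in side view
D=lambda u,v:(330+(u-480)/2.667-.3,230+(v-186)/2.667-.3)
o=robot.get_obs()["position"];print("expected flange",proj(s,o-[0,0,.0266]),"tip",proj(s,o-[0,0,.0626]),"seen",D(634,231),D(635,264))
st([.516,-.0205,.20])
E
```

```text
side [ 0.5151 -0.0216  0.096 ] loc -0.0004 -0.1319
top [ 0.5164 -0.0198  0.096 ] loc 0.0007 -0.13
topslotL [0.5206 0.0321 0.102 ] loc -0.0007 -0.0779
topslotR [ 0.5155 -0.0375  0.102 ] loc 0.0016 -0.1477
[ 0.51604007 -0.01979362  0.09482931]
expected flange (np.float64(386.38793054852886), np.float64(246.50579046324737)) tip (np.float64(385.25320294788185), np.float64(260.556458775882)) seen (387.44278215223096, 246.5728908886389) (387.8177352830896, 258.9463442069741)
t 9.73 pos [ 0.5866 -0.3411  0.2005] loc [ 0.1048 -0.442 ] yang -60.4 F [ 0.4  0.7 -2.1] grip 0.0237 27.7 tilt [-0.0006  0.0003]
shift cm [  9.7  -31.36   0.07]
```

```bash

python3 -m pendant '[{"jaw":0.2,"linear":[0.5,-1.7,0],"twist":0},{"jaw":0.2,"linear":[0.9,-3,0],"twist":0},{"jaw":0.2,"linear":[0.9,-3,0],"twist":0},{"jaw":0.2,"linear":[0.9,-3,0],"twist":0},{"jaw":0.2,"linear":[1,-3,0],"twist":0},{"jaw":0.2,"linear":[1,-3,0],"twist":0},{"jaw":0.2,"linear":[0.9,-3,0],"twist":0},{"jaw":0.2,"linear":[0.9,-3,0],"twist":0},{"jaw":0.2,"linear":[0.9,-3,0],"twist":0},{"jaw":0.2,"linear":[0.9,-3,0],"twist":0},{"jaw":0.2,"linear":[0.9,-2.66,0],"twist":0},{"jaw":0.2,"linear":[0,0,0],"twist":0}]'
python3 -m pendant '[{"jaw":0.2,"linear":[0,0,0],"twist":0},{"jaw":0.2,"linear":[0,0,0],"twist":0}]'
python3 - <<'E'
from h import *
st([.516,-.0199,.1586+.008])
E
```

```text
time: 10.73
position: [0.5119, -0.0155, 0.1987]
tool_rot: [0.966, 0.257, -0.004, -0.003]
ft_force: [-1.0, -0.6, -2.5]
grip_width: 0.0238
grip_force: 27.7
time: 10.9
position: [0.516, -0.0209, 0.2]
tool_rot: [0.967, 0.256, -0.001, -0.0]
ft_force: [0.3, -0.5, -2.8]
grip_width: 0.0239
grip_force: 27.7
t 10.9 pos [ 0.516  -0.0209  0.2   ] loc [ 0.0004 -0.1311] yang -60.36 F [ 0.3 -0.5 -2.8] grip 0.0239 27.7 tilt [-0.0021 -0.    ]
shift cm [ 0.05 -0.08  3.34]
```

```bash

python3 -m pendant '[{"jaw":0.2,"linear":[0.03,-0.06,1],"twist":0},{"jaw":0.2,"linear":[0,0,1.5],"twist":0},{"jaw":0.2,"linear":[0,0,0.9],"twist":0},{"jaw":0.2,"linear":[0,0,0.3],"twist":0},{"jaw":0.2,"linear":[0,0,0],"twist":0},{"jaw":0.2,"linear":[0,0,0],"twist":0}]'
python3 -m pendant '[{"jaw":0.2,"linear":[0,0,0.2],"twist":0},{"jaw":0.2,"linear":[0,0,0.1],"twist":0},{"jaw":0.2,"linear":[0,0,0],"twist":0}]'
python3 -m pendant '[{"jaw":0.2,"linear":[0,0,0.15],"twist":0},{"jaw":0.2,"linear":[0,0,0],"twist":0}]'
python3 -m pendant '[{"jaw":0.2,"linear":[0,0,0.15],"twist":0},{"jaw":0.2,"linear":[0,0,0],"twist":0}]'
```

```text
time: 11.4
position: [0.5165, -0.0205, 0.1641]
tool_rot: [0.967, 0.255, -0.0, -0.0]
ft_force: [0.1, -0.3, -2.2]
grip_width: 0.024
grip_force: 27.7
time: 11.65
position: [0.5165, -0.0201, 0.1617]
tool_rot: [0.967, 0.256, 0.0, 0.0]
ft_force: [-0.6, 0.6, -2.6]
grip_width: 0.0235
grip_force: 27.7
time: 11.82
position: [0.5163, -0.02, 0.16]
tool_rot: [0.967, 0.256, 0.0, 0.0]
ft_force: [-0.3, -0.3, -2.3]
grip_width: 0.024
grip_force: 27.7
time: 11.98
position: [0.5162, -0.02, 0.1583]
tool_rot: [0.967, 0.256, -0.0, -0.0]
ft_force: [0.2, -0.5, -2.3]
grip_width: 0.0239
grip_force: 27.7
```

```bash

for i in 1 2 3 4; do python3 -m pendant '[{"jaw":0.2,"linear":[0,0,0.12],"twist":0},{"jaw":0.2,"linear":[0,0,0],"twist":0}]' | grep -E "pos|ft_|time"; done
```

```text
time: 12.15
position: [0.5162, -0.02, 0.1571]
ft_force: [-1.2, -0.7, -0.3]
time: 12.32
position: [0.5162, -0.02, 0.1559]
ft_force: [-0.5, -0.7, -2.7]
time: 12.48
position: [0.5162, -0.02, 0.1547]
ft_force: [-0.3, 0.3, -2.0]
time: 12.65
position: [0.5162, -0.02, 0.1535]
ft_force: [-0.3, -0.2, -2.0]
```

The nose is 5 mm into the hole with no resistance. I slide on gently.

```bash

python3 -m pendant '[{"jaw":0.2,"linear":[0,0,0.2],"twist":0},{"jaw":0.2,"linear":[0,0,0.2],"twist":0},{"jaw":0.2,"linear":[0,0,0.2],"twist":0},{"jaw":0.2,"linear":[0,0,0],"twist":0}]'| grep -E "pos|ft_|time"
python3 -m pendant '[{"jaw":0.2,"linear":[0,0,0.2],"twist":0},{"jaw":0.2,"linear":[0,0,0.2],"twist":0},{"jaw":0.2,"linear":[0,0,0.2],"twist":0},{"jaw":0.2,"linear":[0,0,0],"twist":0}]'| grep -E "pos|ft_|time"
python3 -m pendant '[{"jaw":0.2,"linear":[0,0,0.2],"twist":0},{"jaw":0.2,"linear":[0,0,0.2],"twist":0},{"jaw":0.2,"linear":[0,0,0.2],"twist":0},{"jaw":0.2,"linear":[0,0,0],"twist":0}]'| grep -E "pos|ft_|time"
```

```text
time: 12.98
position: [0.516, -0.02, 0.1472]
ft_force: [0.8, -0.3, -1.4]
time: 13.32
position: [0.5161, -0.02, 0.1412]
ft_force: [0.3, -0.2, -2.1]
time: 13.65
position: [0.5161, -0.02, 0.1352]
ft_force: [0.5, -0.2, -2.3]
```

```bash

python3 -m pendant '[{"jaw":0.2,"linear":[0,0,0.2],"twist":0},{"jaw":0.2,"linear":[0,0,0.2],"twist":0},{"jaw":0.2,"linear":[0,0,0.1],"twist":0},{"jaw":0.2,"linear":[0,0,0],"twist":0}]'| grep -E "pos|ft_|time"
for i in 1 2 3; do python3 -m pendant '[{"jaw":0.2,"linear":[0,0,0.06],"twist":0},{"jaw":0.2,"linear":[0,0,0],"twist":0}]' | grep -E "pos|ft_|time"; done
```

```text
time: 13.98
position: [0.5162, -0.02, 0.1304]
ft_force: [-0.5, 0.3, -2.1]
time: 14.15
position: [0.5163, -0.02, 0.13]
ft_force: [-0.4, 0.3, -1.3]
time: 14.32
position: [0.5163, -0.02, 0.1294]
ft_force: [-0.4, 0.3, -1.7]
time: 14.48
position: [0.5163, -0.02, 0.1288]
ft_force: [-0.2, -0.8, -1.7]
```

```bash

for i in 1 2; do python3 -m pendant '[{"jaw":0.2,"linear":[0,0,0.05],"twist":0},{"jaw":0.2,"linear":[0,0,0],"twist":0}]' | grep -E "pos|ft_|time"; done
```

```text
time: 14.65
position: [0.5164, -0.02, 0.1285]
ft_force: [0.1, 0.3, -0.8]
time: 14.82
position: [0.5164, -0.02, 0.1285]
ft_force: [-1.2, 0.9, 4.5]
```

Seated at z = 0.1285 with 6.5 N of contact, as calculated. I release the pin.

```bash

python3 -m pendant '[{"jaw":0.3,"linear":[0,0,0],"twist":0},{"jaw":0.4,"linear":[0,0,0],"twist":0},{"jaw":0.6,"linear":[0,0,0],"twist":0},{"jaw":0.7,"linear":[0,0,0],"twist":0},{"jaw":0.7,"linear":[0,0,0],"twist":0},{"jaw":0.7,"linear":[0,0,0],"twist":0},{"jaw":0.7,"linear":[0,0,0],"twist":0}]'
python3 -m pendant '[{"jaw":0.7,"linear":[0,0,-1],"twist":0},{"jaw":0.7,"linear":[0,0,-2],"twist":0},{"jaw":0.7,"linear":[0,0,-3],"twist":0},{"jaw":0.7,"linear":[0,0,-3],"twist":0},{"jaw":0.7,"linear":[0,0,-3],"twist":0},{"jaw":0.7,"linear":[0,3,-1],"twist":0},{"jaw":0.7,"linear":[0,3,0],"twist":0},{"jaw":0.7,"linear":[0,3,0],"twist":0},{"jaw":0.7,"linear":[0,3,0],"twist":0},{"jaw":0.7,"linear":[0,3,0],"twist":0},{"jaw":0.7,"linear":[0,0,0],"twist":0},{"jaw":0.7,"linear":[0,0,0],"twist":0}]'
python3 - <<'E'
from h import *
st()
c=cams.camera("side");save("s3",c);t=cams.camera("top");save("t3",t)
cv2.imwrite("pics/c3.png",np.hstack([cv2.resize(c["color"][165:240,265:365],(480,360),interpolation=cv2.INTER_CUBIC),cv2.resize(t["color"][175:265,290:370],(320,360),interpolation=cv2.INTER_CUBIC)]))
E
```

```text
time: 15.4
position: [0.5163, -0.0201, 0.1276]
tool_rot: [0.967, 0.255, -0.0, -0.0]
ft_force: [0.5, 0.7, 0.0]
grip_width: 0.0566
grip_force: 0.0
time: 16.4
position: [0.5908, -0.1518, 0.2581]
tool_rot: [0.967, 0.254, 0.0, 0.0]
ft_force: [0.3, 0.2, -0.3]
grip_width: 0.0609
grip_force: 0.0
t 16.4 pos [ 0.5908 -0.1518  0.2581] loc [ 0.0887 -0.2533] yang -60.52 F [ 0.3  0.2 -0.3] grip 0.0609 0.0 tilt [0.0003 0.    ]
```

View pics/c3.png

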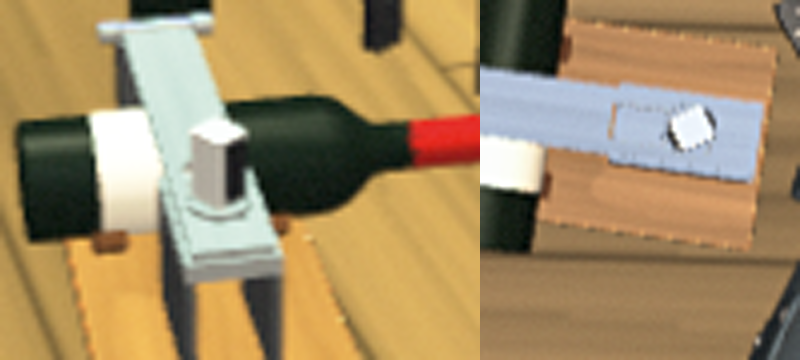

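The pin stands upright at side crop (217,165), its flange flat on the closed bar. One height check, then hand in.

```bash
python3 - <<'E'
from h import *
t=load("t3");print(px(t,290+(691-480)/4,175+128/4),"expected z .151"); print(px(t,290+(500-480)/4,175+85/4), px(t,290+(745-480)/4,175+120/4),"bar .102")
robot.hand_in()
E
```

```text
[ 0.51533171 -0.02003335  0.15562345] expected z .151
[0.54320118 0.10811372 0.10380732] [ 0.52431784 -0.05991893  0.10302766] bar .102
the job is handed in; nothing more can be done
```

The bar is closed, and the smaller pin is fully home through its slot with the buttons released. The pin met no resistance until its flange touched the bar at about 6.5 N. After release the top camera put its head about 4 mm above the expected height, and the balls under the plate could not be seen. The job was handed in at about 16.5 s.

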